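Weigh the steel flask from the back of the reagent tray

ROBOT

A 7-joint arm with a two-finger parallel gripper is mounted at the origin on a cart in front of the work surface, level with it; the furniture and walls round the work are solid. World frame = base frame: x ahead of the robot, y to its left, z up, the work surface at z = 0. Lengths are in m, angles in rad, forces in N, time in s.
With the tool pointing down it reaches from about 0.4 to 0.85 m from the base axis. Payload 4.5 kg.
Tool frame: the origin (TCP) lies at the very end of the fingers, on their centre line; the grasp point (between the pads) lies 19 mm behind it (r.grip_depth is the distance from the TCP to the grasp point, in m); z points along the fingers, x is the direction in which the jaws open and shut, and the axes are right-handed (so a half turn about z gives the same grasp; the last joint's range is limited). The gripper opens to 88 mm and grips with 3 to 60 N. Pads are 18 mm wide; open, the fingers measure 123 mm over their backs; the gripper's body (75 mm by 187 mm) begins 45 mm behind the grasp point.
Start: joints at [-1.111, 0.689, -0.195, 1.565, 0.157, 0.902, -0.215], TCP at [0.258, 0.569, 0.239] pointing down, gripper open.
Joint ranges: [-3.01, 3.01], [-0.46, 2.08], [-1.47, 1.51], [0.13, 2.56], [-1, 4.14], [0.04, 2.09], [-2.66, 2.66]. Speed limits (rad/s): [2.57, 2.57, 3.14, 3.14, 3.14, 3.14, 3.14].

INTERFACE

Orientations are given as a unit quaternion [x, y, z, w].
In Python, from plant import r gives the robot as it stands. The module is installed in compiled form; this text tells all that it offers.
- The arm moves only by the shell command python3 -m jog 'ROWS' [FORCE]. ROWS is JSON, a list of rows, each a list of 5 numbers: the shift along the tool's x, y, z in units of 1 m (1.0 is 1 m), then the turn about the tool's z in units of 360 degrees (1.0 is 360 degrees), then the closure, from 0 (fully open) to 1 (shut). In form: [[dx, dy, dz, yaw, fingers], ...]. A call has 1 to 20 rows; each row shifts and turns the commanded pose from where the row before left it, along the tool's axes as they then stand; what a row does not reach is not made up. A row lasts 1/10 s, in which the tool goes at most 50 mm and 8.59 degrees, less where a joint would pass 70% of its speed; a pose out of reach is approached as far as the arm can. A call with a number of a shift or a turn outside -1 to 1 is refused whole. A call with a gripper value outside its range is refused whole. The fingers move at their own pace and stop on an object; FORCE is the grip in N (left out, the last holds). Time passes only in rows, so rows that do not move let the fingers close. It gives the time, the measured TCP pose, the force and the opening at its end, in the units of the state.
- r.get_state(): the state, without advancing time (a new reading comes with each control period).
- r.snapshot(name): name is "side" or "top"; returns the picture (400x640x3 uint8, red, green, blue); there is no depth.
- r.get_calibration(name): a dict with "mtx" (3x3 intrinsics, pixels), "R" (3x3) and "t" (3): a world point X has camera coordinates R X + t. Camera axes: x right, y down, z forward; pixel columns grow to the right and rows downward; lengths in m; the calibration is good to about 2 mm. A picture is of the moment at which its call begins. get_calibration takes no time and is no camera call.
- r.finish_job(): hands the job in, once; it reports no verdict.
Trained networks look in the newest picture that a camera, given by its name, has taken for a name from the list of things; names that differ only in an ending like _2 or _b are one class to them, and where a whole thing is asked for, a point or a joint stands for the part that bears it (a point fixed in the world has none). Each returns a list of dicts, best first, with "score" (0 to 1); they miss things now and then, are a little off and sometimes report something else, mostly with a low value. They report only what shows in the picture. A call takes as long as a camera call. They do not tell look-alikes from the thing itself.
- r.cut_out(thing, camera): "pixels" (400x640 bool, what is visible of it) and "rect" ([left, top, right, bottom] in pixels, round what is visible of it).
The state is a dict: "clock": time; "q": joint angles; "qd": joint speeds; "joint_torque": joint torques, N m; "tool_pos": TCP position; "eef_rot": TCP orientation; "contact_force": force on the tool from outside, world axes, zero at the start; "moment": the same for the moment, N m; "opening": opening from 0.0 (shut) to 1.0 (fully open).
Only numpy, scipy, OpenCV 4.12 (cv2) and the standard library are available. Lean on these libraries where they do the work, as an engineer would, in place of code of your own. Each camera call takes 0.05 s, during which the arm holds its last target.

TASK

The steel flask in the back row of the reagent tray has to go on the balance, but the amber bottle and the white jar stand in front of it. First stand both of them on the ribbed drip mat, then set the flask upright on the middle of the balance pan, and then put the amber bottle and the white jar back, each on the pad of the tray where it stood at the start. Keep everything upright and leave the small white bottle with the red cap in its place, and the glass beaker and rubber bulb on the worktop too.

Things in the scene. Friction and masses are not known exactly. Their poses are not given: they have to be found in the camera images.
- amber: amber glass reagent bottle with black cap, loose, about 210 g, 54 mm across, 112 mm tall; straight body up to about 75 mm, cap above 90 mm. Origin: centre of the underside; z up. At the start it stands on one of the two front pads of the tray (left or right varies)
- jar: plain white round plastic jar with white screw cap, loose, about 150 g, 48 mm across, 108 mm tall; straight body up to 78 mm, cap above 92 mm. Origin: centre of the underside; z up. At the start it stands on the other front pad of the tray
- flask: small bare-metal density flask with a stopper, loose, about 110 g, body 34 mm across (straight in the lower 33 mm, tapering to a narrow neck above; best gripped 20 to 30 mm above its underside), 75 mm tall with its stopper. Origin: centre of the underside; z up. At the start it stands on one of the two rear pads of the tray (left or right varies)
- buffer: white plastic bottle with a red cap, 36 mm across, 82 mm tall, loose, on the other rear pad of the tray; to be left there. Origin: centre of the underside
- tray: fixed flat metal tray 172 (x) x 192 (y) mm; floor 6 mm above the worktop, rim 12 mm above the worktop. Origin: centre of the underside; -x is its front (toward the robot), +y its left. Four flush round dark pads: the two front ones (72 mm wide) centred at x -36, y +45 and -45 mm, the two rear ones (54 mm wide) at x +36, y +45 and -45 mm
- mat: fixed grey drip mat with white cross ribs, 180 (x) x 120 (y) mm, 4 mm thick, on the worktop beside the tray (left or right varies); the bottle and the jar both fit on it, one behind the other along its x axis. Origin: centre of the underside
- balance_pan (a point): centre of the top face of the round steel pan (110 mm wide) of a fixed white laboratory balance, housing 190 (x) x 150 (y) mm, on the other side of the tray from the mat; the pan's top is 62 mm above the worktop and 18 mm above the housing, does not give way, and its centre lies 25 mm behind the housing's middle. Axes: x away from the balance's front, z up
- beaker: small clear glass beaker, 52 mm across, 66 mm tall, standing on the worktop behind the tray; bystander. Origin: centre of the underside
- bulb: red rubber pipette bulb, 50 mm across, 70 mm tall, standing on the worktop at the far left; bystander. Origin: centre of the underside
There are look-alikes about, which are no part of the job. Leave any green look-alike of the amber alone.

How it is judged:
By the outcome, as a careful person would: the job done as asked, in the order asked, and still so for the second after the job is handed in, with the robot touching nothing.
It also fails if it takes over 128 s, if anything falls off the work surface, if the arm or the gripper's body presses on something with over 40 N, if the wrist force passes 120 N, or if a joint passes its speed limit or range.

## Working session

There is one attempt and no reset: what is moved stays moved. The work goes in short steps, Python scripts to look and compute and a shell command to move; the robot and the scene stay as the last step left them, time stands still between calls to the robot, and variables do not carry over. Pictures are saved under pics/ and viewed, and the job is handed in when it is done.

```bash
mkdir -p pics
cat > h.py <<'E'
from plant import r
import numpy as np, cv2
def snap(c,n):
    im=r.snapshot(c); cv2.imwrite(f'pics/{n}.png',cv2.cvtColor(im,cv2.COLOR_RGB2BGR)); return im
def proj(c,X):
    k=r.get_calibration(c); p=k['mtx']@(k['R']@np.array(X,float)+k['t']); return p[:2]/p[2]
def back(c,uv,z):
    k=r.get_calibration(c); R=np.array(k['R']); C=-R.T@k['t']
    d=R.T@np.linalg.inv(k['mtx'])@np.array([uv[0],uv[1],1.]); return C+d*(z-C[2])/d[2]
E
python3 - <<'E'
from h import *
for c in('top','side'):
    snap(c,c+'0'); k=r.get_calibration(c); R=np.array(k['R']); print(c,(-R.T@k['t']).round(3),R.round(2).tolist(),k['mtx'][0][0])
s=r.get_state(); print({k:np.round(v,3).tolist() for k,v in s.items()}, r.grip_depth)
E
```

```text
top [0.296 0.08  1.231] [[0.12, -0.99, 0.0], [-0.97, -0.12, -0.23], [0.22, 0.03, -0.97]] 442.259388799572
side [0.239 1.347 1.033] [[-0.97, -0.25, -0.02], [-0.13, 0.58, -0.8], [0.21, -0.78, -0.59]] 497.9012440443452
{'clock': 0.1, 'q': [-1.111, 0.69, -0.195, 1.566, 0.157, 0.902, -0.215], 'qd': [-0.003, -0.003, 0.001, -0.004, -0.002, 0.001, 0.001], 'joint_torque': [-0.004, -52.85, -1.272, -15.384, -0.053, 0.002, 0.0], 'tool_pos': [0.258, 0.569, 0.238], 'eef_rot': [0.841, 0.542, -0.001, 0.0], 'contact_force': [-0.69, 0.674, 0.227], 'moment': [0.006, -0.007, 0.016], 'opening': 1.002} 0.0187
```

View pics/top0.png

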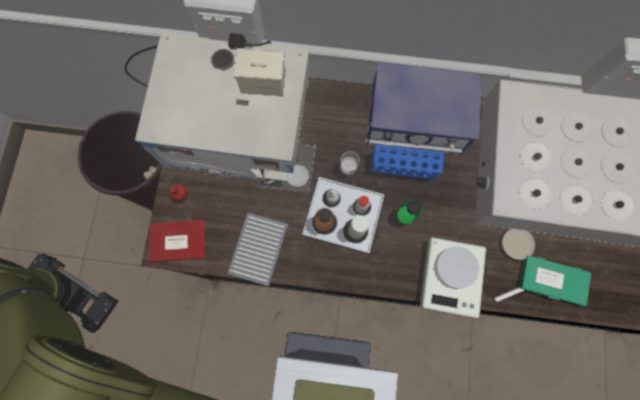

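View pics/side0.png

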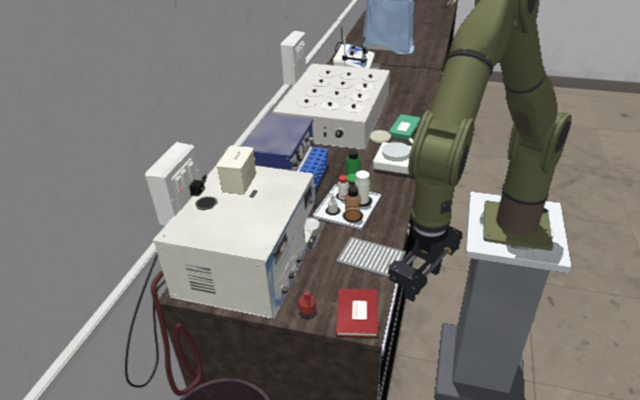

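The amber bottle is at top px (324,221), the jar at (357,228), the flask at (332,197) and the buffer at (362,205). The mat is at (259,249), the pan at (458,267), and the green look-alike at (407,213). Next I'll measure them.

```bash
cat > m.py <<'E'
from h import *
import sys
im=snap('top','t_'+sys.argv[1])
res={}
for n in sys.argv[2:]:
    for d in r.cut_out(n,'top')[:2]:
        p=d['pixels']; v,u=np.nonzero(p)
        print(n,round(d['score'],2),d['rect'],'cen',u.mean().round(1),v.mean().round(1),len(u))
E
python3 m.py a tray mat balance_pan amber jar flask buffer
python3 - <<'E'
import cv2
im=cv2.imread('pics/t_a.png')
cv2.imwrite('pics/c1.png',cv2.resize(im[165:325,220:400],None,fx=4,fy=3.75*1.0667*0+4*0.93,interpolation=cv2.INTER_CUBIC)[:600])
E
```

```text
tray 0.55 [302.6, 182.0, 381.1, 250.8] cen 343.8 215.1 2880
mat 0.66 [231.3, 214.0, 286.0, 283.6] cen 257.6 248.9 2737
balance_pan 0.61 [418.6, 236.5, 485.8, 319.4] cen 453.1 277.7 4280
amber 0.84 [396.1, 199.3, 422.6, 227.8] cen 408.6 212.4 445
amber 0.68 [316.8, 210.0, 337.6, 230.7] cen 324.3 219.2 407
jar 0.66 [348.3, 215.4, 371.3, 241.5] cen 358.3 227.2 371
buffer 0.49 [354.5, 197.1, 372.7, 215.9] cen 361.9 204.1 188
```

View pics/c1.png

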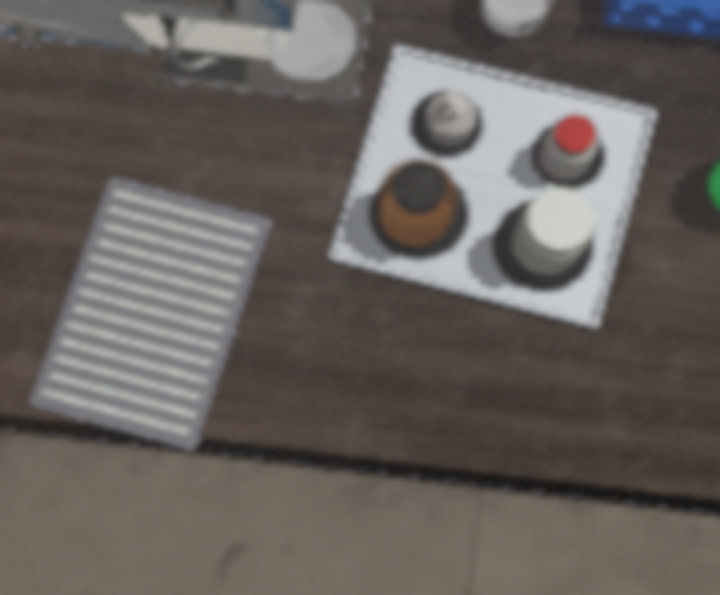

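```bash
cat > fit.py <<'E'
from h import *
from scipy.optimize import least_squares, minimize
def rect(c,px,z,lx,ly,yaw0=-0.1):
    # px corner list: back-left, back-right, front-right, front-left
    loc=np.array([[lx/2,ly/2],[lx/2,-ly/2],[-lx/2,-ly/2],[-lx/2,ly/2]])
    W=np.array([back(c,p,z)[:2] for p in px])
    def f(p):
        a=p[2];R=np.array([[np.cos(a),-np.sin(a)],[np.sin(a),np.cos(a)]])
        return (loc@R.T+p[:2]-W).ravel()
    s=least_squares(f,[*W.mean(0),0]); print('rms mm',np.sqrt((s.fun**2).mean())*1e3); return s.x
PROF={'amber':[(0,27),(75,27),(90,15),(112,15)],'jar':[(0,24),(78,24),(92,22),(108,22)],'flask':[(0,17),(33,17),(60,8),(75,8)],'buffer':[(0,18),(55,18),(65,12),(82,12)],'beaker':[(0,26),(66,26)],'bulb':[(0,25),(70,20)]}
def sil(c,n,x,y,z0,shape=(1600,2560),s=4):
    m=np.zeros(shape,np.uint8); t=np.linspace(0,2*np.pi,40)
    pr=PROF[n]
    k=r.get_calibration(c)
    for (h0,r0),(h1,r1) in zip(pr[:-1],pr[1:]):
        P=np.array([[x+rr/1e3*np.cos(a),y+rr/1e3*np.sin(a),z0+h/1e3] for h,rr in((h0,r0),(h1,r1)) for a in t])
        q=k['mtx']@(k['R']@P.T+np.array(k['t'])[:,None]); q=((q[:2]/q[2]).T+.5)*s
        cv2.fillConvexPoly(m,cv2.convexHull(q.astype(np.float32)).round().astype(np.int32),1)
    return m
E
cat > g.py <<'E'
from fit import *
o=np.array([220,165]);sc=np.array([4,3.72])
q=lambda L:[np.array(p)/sc+o-.5 for p in L]
T=rect('top',q([(395,45),(657,108),(600,327),(331,258)]),.012,.172,.192); print('tray',T)
M=rect('top',q([(112,178),(271,218),(194,448),(32,404)]),.004,.180,.120); print('mat',M)
for x,y,n in[(-36,45,'FL'),(-36,-45,'FR'),(36,45,'BL'),(36,-45,'BR')]:
    a=T[2];print(n,(T[:2]+np.array([[np.cos(a),-np.sin(a)],[np.sin(a),np.cos(a)]])@[x/1e3,y/1e3]).round(4))
E
python3 g.py
python3 - <<'E'
import cv2
im=cv2.imread('pics/t_a.png')
cv2.imwrite('pics/c2.png',cv2.resize(im[225:325,410:535],None,fx=6,fy=6,interpolation=cv2.INTER_CUBIC)[:600])
im=cv2.imread('pics/side0.png')
cv2.imwrite('pics/c3.png',cv2.resize(im[140:280,300:440],None,fx=4,fy=4,interpolation=cv2.INTER_CUBIC)[:600])
E
```

```text
rms mm 0.4460744192240042
tray [ 0.55356707  0.02805179 -0.14174986]
rms mm 1.4404831809327785
mat [ 0.42911441  0.25374154 -0.15580564]
FL [0.5243 0.0777]
FR [ 0.5116 -0.0114]
BL [0.5956 0.0675]
BR [ 0.5828 -0.0216]
```

View pics/c2.png

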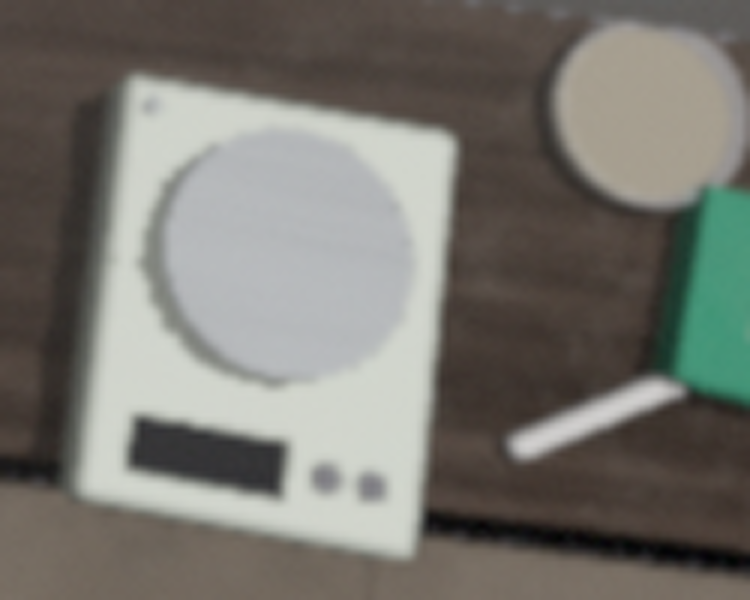

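View pics/c3.png

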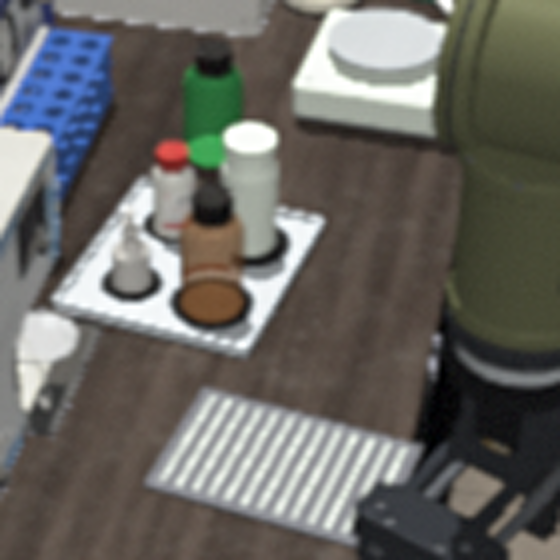

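```bash
cat > g2.py <<'E'
from fit import *
im=snap('top','t_b'); pan=np.array([288,255])/6-.5+[410,225]
print('pan',back('top',pan,.062))
k=r.get_calibration('top')
G={'amber':(.5243,.0777),'jar':(.5116,-.0114),'buffer':(.5828,-.0216)}
out={}
for n,g in G.items():
    best=None
    for d in r.cut_out(n,'top'):
        u0=proj('top',[*g,.06]); v,u=np.nonzero(d['pixels'])
        if np.hypot(u.mean()-u0[0],v.mean()-u0[1])<12: best=d;break
    P=cv2.resize(d['pixels'].astype(np.uint8),(2560,1600),interpolation=cv2.INTER_NEAREST)
    f=lambda p:1-(lambda m:(m&P).sum()/(m|P).sum())(sil('top',n,p[0],p[1],.006))
    s=minimize(f,g,method='Nelder-Mead',options=dict(initial_simplex=[g,(g[0]+.006,g[1]),(g[0],g[1]+.006)],xatol=2e-4,fatol=1e-4))
    print(n,s.x.round(4),'iou',1-s.fun); out[n]=s.x
out['flask']=(.5956,.0675)
big=cv2.resize(cv2.cvtColor(im,cv2.COLOR_RGB2BGR),(2560,1600),interpolation=cv2.INTER_CUBIC)
for n,p in out.items():
    c,_=cv2.findContours(sil('top',n,p[0],p[1],.006),cv2.RETR_EXTERNAL,cv2.CHAIN_APPROX_NONE); cv2.drawContours(big,c,-1,(0,255,255),1)
a=np.linspace(0,6.283,80);pc=back('top',pan,.062)
cv2.polylines(big,[np.array([(proj('top',[pc[0]+.055*np.cos(t),pc[1]+.055*np.sin(t),.062])+.5)*4 for t in a]).astype(int)],True,(0,0,255),1)
cv2.imwrite('pics/o1.png',np.hstack([cv2.resize(big[700:1020,1200:1540],None,fx=1.3,fy=1.3),big[920:1336,1680:1980]]))
E
python3 g2.py
```

```text
pan [ 0.43792707 -0.28256699  0.062     ]
amber [0.5246 0.0809] iou 0.8600060734892195
jar [ 0.5126 -0.0122] iou 0.9176100628930818
buffer [ 0.5812 -0.0187] iou 0.9397260273972603
```

View pics/o1.png

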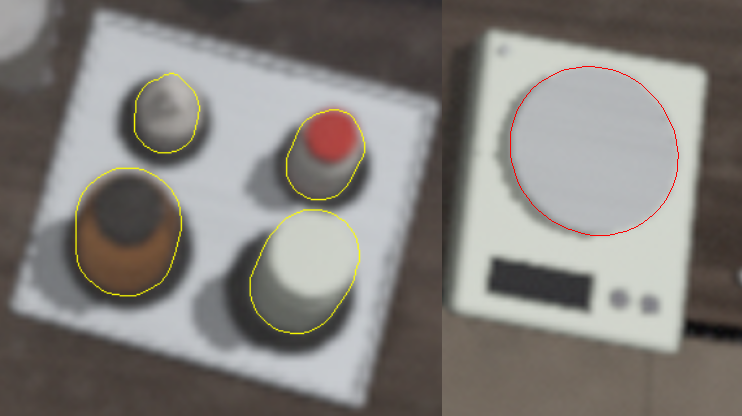

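```bash
cat > d.py <<'E'
from h import *
import sys
# usage: d.py x y z angdeg  -> tool-frame delta (shift in CURRENT axes / and in axes after turn), yaw turns
s=r.get_state(); p=s['tool_pos']; q=s['eef_rot']
from scipy.spatial.transform import Rotation as Ro
R=Ro.from_quat(q).as_matrix(); ang=np.degrees(np.arctan2(R[1,0],R[0,0]))
x,y,z,a=map(float,sys.argv[1:5]); da=(ang-a+90)%180-90
w=np.array([x,y,z])-p
print('clock',round(s['clock'],2),'pos',np.round(p,4),'ang',ang.round(2),'tilt',np.degrees(np.arccos(-R[2,2])).round(2),'F',np.round(s['contact_force'],1),'open',round(s['opening'],3),'q7',np.round(s['q'],2))
print('delta in current axes',(R.T@w).round(4),' yaw turns',round(da/360,4))
t=np.radians(ang-da); R2=np.array([[np.cos(t),np.sin(t),0],[np.sin(t),-np.cos(t),0],[0,0,-1]])
print('delta after turn',(R2.T@w).round(4))
E
python3 - <<'E'
from h import *
for n,uv,z in[('beaker',(347,165),.03),('knob',(298,176),.05),('cab front',(270,180),.0),('cabL',(155,165),0),('bulb',(177,192),.035),('green',(407,213),.05),('rack',(375,178),0),('blue',(372,140),0)]: print(n,back('top',uv,z).round(3))
E
python3 d.py .40 .25 .22 43.4
```

```text
beaker [0.691 0.034 0.03 ]
knob [0.636 0.166 0.05 ]
cab front [0.628 0.249 0.   ]
cabL [0.632 0.588 0.   ]
bulb [0.552 0.496 0.035]
green [ 0.569 -0.142  0.05 ]
rack [ 0.672 -0.052  0.   ]
blue [ 0.787 -0.032  0.   ]
clock 0.7 pos [0.2581 0.5692 0.2387] ang 65.6 tilt 0.0 F [-0.7 -0.2 -0.7] open 1.002 q7 [-1.11  0.69 -0.19  1.57  0.16  0.9  -0.22]
delta in current axes [-0.2321  0.2611  0.0187]  yaw turns 0.0617
delta after turn [-0.1163  0.3294  0.0187]
```

```bash
python3 -m jog '[[0,0,0,-0.02,0],[0,0,0,-0.02,0],[0,0,0,-0.02,0],[0,0,0,-0.02,0],[0,0,0,-0.02,0],[0,0,0,-0.02,0],[0,0,0,-0.02,0],[0,0,0,-0.0119,0]]'; python3 d.py .40 .25 .22 120.3
```

```text
clock: 1.5
tool_pos: [0.2584, 0.5691, 0.2387]
eef_rot: [0.496, 0.868, 0.0, 0.0]
contact_force: [1.1, 0.2, -0.1]
opening: 1.003
clock 1.5 pos [0.2584 0.5691 0.2387] ang 120.51 tilt 0.0 F [ 1.1  0.2 -0.1] open 1.003 q7 [-0.96  0.72 -0.47  1.56  0.37  0.96  0.56]
delta in current axes [-0.3468 -0.04    0.0187]  yaw turns 0.0006
delta after turn [-0.347  -0.0387  0.0187]
```

```bash
python3 -m jog '[[-0.035,-0.004,0,0,0.1],[-0.035,-0.004,0,0,0.1],[-0.035,-0.004,0,0,0.1],[-0.035,-0.004,0,0,0.1],[-0.035,-0.004,0,0,0.1],[-0.035,-0.004,0,0,0.1],[-0.035,-0.004,0,0,0.1],[-0.035,-0.004,0,0,0.1],[-0.035,-0.004,0,0,0.1],[-0.032,-0.004,0,0,0.1],[0,0,0,0,0.1]]'; python3 d.py .524 .079 .22 120.3
```

```text
clock: 2.6
tool_pos: [0.4006, 0.2441, 0.2384]
eef_rot: [0.501, 0.865, -0.002, 0.001]
contact_force: [0.4, 0.3, 0.3]
opening: 0.899
clock 2.6 pos [0.4006 0.2441 0.2384] ang 119.83 tilt 0.24 F [0.4 0.3 0.3] open 0.899 q7 [-0.31  0.53 -0.51  2.01  0.4   0.71  1.02]
delta in current axes [-0.2046  0.025   0.0191]  yaw turns -0.0013
delta after turn [-0.2049  0.0233  0.0184]
```

```bash
python3 -m jog '[[-0.03,0.0035,0,0,0.1],[-0.03,0.0035,0,0,0.1],[-0.03,0.0035,0,0,0.1],[-0.03,0.0035,0,0,0.1],[-0.03,0.0035,0,0,0.1],[-0.03,0.0035,0,0,0.1],[-0.024,0.003,0.018,0,0.1],[0,0,0.02,0,0.1],[0,0,0.02,0,0.1],[0,0,0,0,0.1],[0,0,0,0,0.1]]'; python3 d.py .524 .079 .0565 120.3
python3 - <<'E'
from h import *
a=snap('top','u1');b=snap('side','u2')
a=cv2.cvtColor(a,4);b=cv2.cvtColor(b,4)
cv2.imwrite('pics/u12.png',np.hstack([cv2.resize(a[160:300,250:400],None,fx=2.6,fy=2.6,interpolation=2),cv2.resize(b[130:270,290:440],None,fx=2.6,fy=2.6,interpolation=2)]))
E
```

```text
clock: 3.7
tool_pos: [0.5223, 0.0864, 0.181]
eef_rot: [0.497, 0.868, 0.0, -0.0]
contact_force: [0.4, 0.3, 0.4]
opening: 0.896
clock 3.7 pos [0.5223 0.0864 0.181 ] ang 120.36 tilt 0.04 F [0.4 0.3 0.4] open 0.896 q7 [ 0.04  0.68 -0.48  1.9   0.48  0.67  1.37]
delta in current axes [-0.0073 -0.0023  0.1245]  yaw turns 0.0002
delta after turn [-0.0073 -0.0022  0.1245]
```

View pics/u12.png

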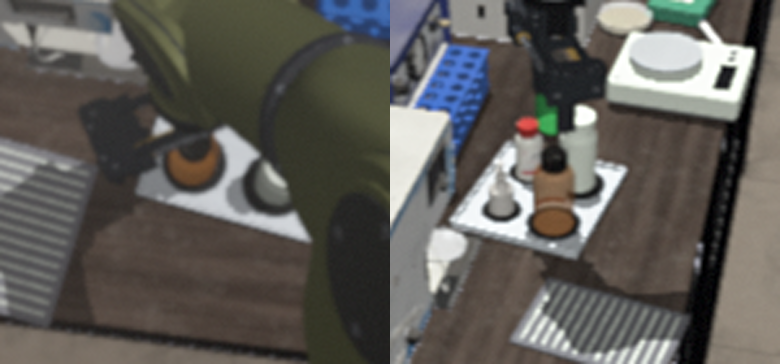

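```bash
python3 -m jog '[[-0.007,-0.0022,0,0,0.05],[0,0,0.02,0,0.05],[0,0,0.02,0,0.05],[0,0,0,0,0.05]]'; python3 d.py .524 .079 .0565 120.3
```

```text
clock: 4.2
tool_pos: [0.5229, 0.0772, 0.1396]
eef_rot: [0.498, 0.867, -0.001, -0.001]
contact_force: [-0.4, -0.4, 0.1]
opening: 0.953
clock 4.2 pos [0.5229 0.0772 0.1396] ang 120.27 tilt 0.18 F [-0.4 -0.4  0.1] open 0.953 q7 [ 0.02  0.74 -0.43  1.94  0.54  0.58  1.33]
delta in current axes [0.001  0.0021 0.0831]  yaw turns -0.0001
delta after turn [0.001  0.0019 0.0831]
```

```bash
python3 -m jog '[[0.001,0.001,0.02,0,0.05],[0,0,0.02,0,0.05],[0,0,0.02,0,0.05],[0,0,0.015,0,0.05],[0,0,0.008,0,0.05],[0,0,0,0,0.05],[0,0,0,0,0.05]]'; python3 d.py .524 .079 .0565 120.3
```

```text
clock: 4.9
tool_pos: [0.5249, 0.0797, 0.0586]
eef_rot: [0.498, 0.867, 0.0, 0.0]
contact_force: [0.3, -0.6, 0.2]
opening: 0.948
clock 4.9 pos [0.5249 0.0797 0.0586] ang 120.28 tilt 0.08 F [ 0.3 -0.6  0.2] open 0.948 q7 [-0.06  0.87 -0.3   1.97  0.65  0.39  1.24]
delta in current axes [-0.0002 -0.0011  0.0021]  yaw turns -0.0
delta after turn [-0.0002 -0.0011  0.0021]
```

```bash
python3 -m jog '[[0,-0.001,0.002,0,0.05],[0,0,0,0,0.2],[0,0,0,0,0.3],[0,0,0,0,0.4],[0,0,0,0,0.5],[0,0,0,0,0.6],[0,0,0,0,0.7],[0,0,0,0,0.7],[0,0,0,0,0.7],[0,0,0,0,0.7]]' 30; python3 d.py .524 .079 .0565 120.3
```

```text
clock: 5.9
tool_pos: [0.5233, 0.0797, 0.0558]
eef_rot: [0.498, 0.867, 0.0, -0.0]
contact_force: [-2.5, 1.9, 3.2]
opening: 0.593
clock 5.9 pos [0.5233 0.0797 0.0558] ang 120.32 tilt 0.05 F [-2.5  1.9  3.2] open 0.593 q7 [-0.06  0.88 -0.3   1.98  0.65  0.38  1.23]
delta in current axes [-0.0009  0.0003 -0.0007]  yaw turns 0.0
delta after turn [-0.0009  0.0003 -0.0007]
```

```bash
python3 -m jog '[[0,0,-0.005,0,0.7],[0,0,-0.015,0,0.7],[0,0,-0.02,0,0.7],[0,0,-0.02,0,0.7],[0,0,-0.02,0,0.7],[0,0,-0.02,0,0.7],[0,0,0,0,0.7]]'; python3 d.py .4735 .247 .145 120.3
```

```text
clock: 6.6
tool_pos: [0.5247, 0.0785, 0.1576]
eef_rot: [0.498, 0.867, 0.001, 0.002]
contact_force: [-0.2, -0.1, -1.6]
opening: 0.593
clock 6.6 pos [0.5247 0.0785 0.1576] ang 120.2 tilt 0.22 F [-0.2 -0.1 -1.6] open 0.593 q7 [ 0.04  0.72 -0.45  1.92  0.52  0.62  1.35]
delta in current axes [0.1715 0.0405 0.0124]  yaw turns -0.0003
delta after turn [0.1714 0.0408 0.0126]
```

```bash
python3 -m jog '[[0.01,0.002,0,0,0.7],[0.02,0.005,0,0,0.7],[0.025,0.006,0,0,0.7],[0.025,0.006,0,0,0.7],[0.025,0.006,0,0,0.7],[0.025,0.006,0,0,0.7],[0.02,0.005,0,0,0.7],[0.015,0.003,0,0,0.7],[0.007,0.002,0,0,0.7],[0,0,0,0,0.7],[0,0,0,0,0.7]]'; python3 d.py .4735 .247 .0542 120.3
```

```text
clock: 7.7
tool_pos: [0.4719, 0.2472, 0.1551]
eef_rot: [0.498, 0.867, -0.001, 0.0]
contact_force: [0.7, 0.5, -2.0]
opening: 0.596
clock 7.7 pos [0.4719 0.2472 0.1551] ang 120.25 tilt 0.11 F [ 0.7  0.5 -2. ] open 0.596 q7 [-0.32  0.72 -0.42  1.92  0.48  0.61  1.05]
delta in current axes [-0.0009  0.0015  0.1009]  yaw turns -0.0001
delta after turn [-0.001   0.0013  0.1009]
```

Now I'll lower it onto the mat, where contact is expected at TCP z ≈ 0.054.

```bash
python3 -m jog '[[0,0.001,0.02,0,0.7],[0,0,0.02,0,0.7],[0,0,0.02,0,0.7],[0,0,0.02,0,0.7],[0,0,0.01,0,0.7],[0,0,0.005,0,0.7],[0,0,0,0,0.7],[0,0,0.003,0,0.7],[0,0,0,0,0.7]]'; python3 d.py .4735 .247 .0542 120.3
```

```text
clock: 8.6
tool_pos: [0.4732, 0.2489, 0.0581]
eef_rot: [0.498, 0.867, 0.0, 0.0]
contact_force: [-0.2, -0.2, -2.8]
opening: 0.593
clock 8.6 pos [0.4732 0.2489 0.0581] ang 120.28 tilt 0.06 F [-0.2 -0.2 -2.8] open 0.593 q7 [-0.4   0.87 -0.28  1.96  0.6   0.39  0.95]
delta in current axes [-0.0018 -0.0007  0.0039]  yaw turns -0.0001
delta after turn [-0.0018 -0.0007  0.0039]
```

```bash
python3 -m jog '[[0,0,0.002,0,0.7],[0,0,0.002,0,0.7],[0,0,0,0,0.7]]'; python3 -m jog '[[0,0,0.001,0,0.7],[0,0,0,0,0.7]]'; python3 d.py .4735 .247 .0542 120.3
```

```text
clock: 8.9
tool_pos: [0.4731, 0.2489, 0.0539]
eef_rot: [0.498, 0.867, 0.0, 0.0]
contact_force: [1.3, -0.0, -1.0]
opening: 0.592
clock: 9.1
tool_pos: [0.4732, 0.249, 0.0537]
eef_rot: [0.498, 0.867, 0.0, 0.0]
contact_force: [-0.8, -1.3, 8.6]
opening: 0.592
clock 9.1 pos [0.4732 0.249  0.0537] ang 120.3 tilt 0.07 F [-0.8 -1.3  8.6] open 0.592 q7 [-0.41  0.88 -0.27  1.96  0.6   0.38  0.94]
delta in current axes [-0.0019 -0.0007 -0.0005]  yaw turns -0.0
delta after turn [-0.0019 -0.0007 -0.0005]
```

```bash
python3 -m jog '[[0,0,0,0,0.35],[0,0,0,0,0.2],[0,0,0,0,0.05],[0,0,0,0,0.05],[0,0,0,0,0.05],[0,0,-0.01,0,0.05],[0,0,-0.03,0,0.05],[0,0,-0.03,0,0.05],[0,0,-0.03,0,0.05],[0,0,-0.02,0,0.05],[0,0,0,0,0.05]]'; python3 d.py .512 -.012 .17 120.3
```

```text
clock: 10.2
tool_pos: [0.4743, 0.2498, 0.1759]
eef_rot: [0.498, 0.867, 0.003, 0.001]
contact_force: [1.3, 0.2, -1.0]
opening: 0.95
clock 10.2 pos [0.4743 0.2498 0.1759] ang 120.27 tilt 0.34 F [ 1.3  0.2 -1. ] open 0.95 q7 [-0.3   0.69 -0.45  1.9   0.47  0.65  1.07]
delta in current axes [-0.2451 -0.0995  0.0052]  yaw turns -0.0001
delta after turn [-0.2451 -0.0996  0.0059]
```

```bash
python3 -m jog '[[-0.02,-0.008,0,0,0.05],[-0.03,-0.012,0,0,0.05],[-0.03,-0.012,0,0,0.05],[-0.03,-0.012,0,0,0.05],[-0.03,-0.012,0,0,0.05],[-0.03,-0.012,0,0,0.05],[-0.03,-0.012,0,0,0.05],[-0.025,-0.01,0,0,0.05],[-0.015,-0.007,0.01,0,0.05],[-0.005,-0.0025,0.015,0,0.05],[0,0,0,0,0.05],[0,0,0,0,0.05]]'; python3 d.py .512 -.012 .058 120.3
python3 - <<'E'
from h import *
a=snap('top','u3');b=snap('side','u4')
a=cv2.cvtColor(a,4);b=cv2.cvtColor(b,4)
cv2.imwrite('pics/u34.png',np.hstack([cv2.resize(a[160:300,220:370],None,fx=2.6,fy=2.6,interpolation=2),cv2.resize(b[130:270,290:440],None,fx=2.6,fy=2.6,interpolation=2)]))
E
```

```text
clock: 11.4
tool_pos: [0.5099, -0.0119, 0.1471]
eef_rot: [0.497, 0.868, -0.0, -0.001]
contact_force: [-0.4, -0.6, -0.1]
opening: 0.95
clock 11.4 pos [ 0.5099 -0.0119  0.1471] ang 120.37 tilt 0.1 F [-0.4 -0.6 -0.1] open 0.95 q7 [ 0.21  0.72 -0.45  1.99  0.56  0.57  1.47]
delta in current axes [-0.0013  0.0018  0.0891]  yaw turns 0.0002
delta after turn [-0.0011  0.0018  0.0891]
```

View pics/u34.png

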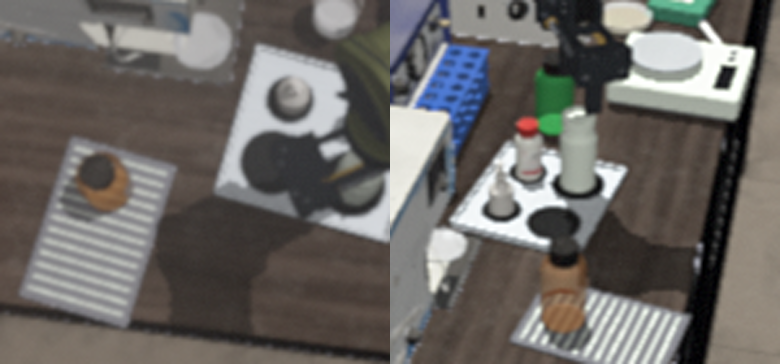

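The amber bottle stands upright on the rear half of the mat (left pane 102,185), and the gripper is above the jar. Next I'll descend.

```bash
python3 -m jog '[[-0.001,0.0015,0.02,0,0.05],[0,0,0.02,0,0.05],[0,0,0.02,0,0.05],[0,0,0.015,0,0.05],[0,0,0.01,0,0.05],[0,0,0.003,0,0.05],[0,0,0,0,0.05],[0,0,0,0,0.05]]'; python3 d.py .512 -.012 .058 120.3
```

```text
clock: 12.3
tool_pos: [0.5128, -0.0128, 0.0603]
eef_rot: [0.498, 0.867, 0.0, 0.0]
contact_force: [0.8, -0.2, 0.3]
opening: 0.949
clock 12.3 pos [ 0.5128 -0.0128  0.0603] ang 120.3 tilt 0.07 F [ 0.8 -0.2  0.3] open 0.949 q7 [ 0.12  0.86 -0.3   2.03  0.69  0.36  1.35]
delta in current axes [ 0.0011 -0.0003  0.0023]  yaw turns -0.0
delta after turn [ 0.0011 -0.0003  0.0023]
```

```bash
python3 -m jog '[[0.0005,0,0.002,0,0.1],[0,0,0,0,0.2],[0,0,0,0,0.3],[0,0,0,0,0.4],[0,0,0,0,0.5],[0,0,0,0,0.6],[0,0,0,0,0.7],[0,0,0,0,0.7],[0,0,0,0,0.7],[0,0,0,0,0.7]]' 25; python3 d.py .512 -.012 .058 120.3; python3 -m jog '[[0,0,-0.005,0,0.7],[0,0,-0.015,0,0.7],[0,0,-0.025,0,0.7],[0,0,-0.025,0,0.7],[0,0,-0.025,0,0.7],[0,0,-0.025,0,0.7],[0,0,-0.025,0,0.7],[0,0,-0.01,0,0.7],[0,0,0,0,0.7]]'; python3 d.py .3847 .2607 .18 120.3
```

```text
clock: 13.3
tool_pos: [0.5121, -0.0125, 0.0577]
eef_rot: [0.498, 0.867, 0.0, -0.0]
contact_force: [-0.5, 1.3, 2.2]
opening: 0.538
clock 13.3 pos [ 0.5121 -0.0125  0.0577] ang 120.3 tilt 0.01 F [-0.5  1.3  2.2] open 0.538 q7 [ 0.11  0.86 -0.29  2.03  0.7   0.35  1.35]
delta in current axes [ 0.0004  0.0002 -0.0003]  yaw turns -0.0
delta after turn [ 0.0004  0.0002 -0.0003]
clock: 14.2
tool_pos: [0.5126, -0.0129, 0.2136]
eef_rot: [0.498, 0.867, 0.0, 0.001]
contact_force: [1.0, -0.2, -3.1]
opening: 0.54
clock 14.2 pos [ 0.5126 -0.0129  0.2136] ang 120.25 tilt 0.13 F [ 1.  -0.2 -3.1] open 0.54 q7 [ 0.27  0.62 -0.55  1.92  0.47  0.73  1.55]
delta in current axes [0.3008 0.0273 0.0333]  yaw turns -0.0001
delta after turn [0.3008 0.0276 0.0336]
```

```bash
python3 -m jog '[[0.01,0.001,0,0,0.7],[0.02,0.002,0,0,0.7],[0.03,0.003,0,0,0.7],[0.03,0.003,0,0,0.7],[0.03,0.003,0,0,0.7],[0.03,0.003,0,0,0.7],[0.03,0.003,0,0,0.7],[0.03,0.003,0,0,0.7],[0.03,0.003,0,0,0.7],[0.03,0.003,0,0,0.7],[0.02,0.001,0,0,0.7],[0.01,0,0,0,0.7],[0,0,0.02,0,0.7],[0,0,0.02,0,0.7],[0,0,0,0,0.7]]'; python3 d.py .3847 .2607 .0557 120.3
```

```text
clock: 15.7
tool_pos: [0.3833, 0.2586, 0.1703]
eef_rot: [0.498, 0.867, -0.003, -0.001]
contact_force: [-0.3, -0.2, -1.4]
opening: 0.537
clock 15.7 pos [0.3833 0.2586 0.1703] ang 120.3 tilt 0.38 F [-0.3 -0.2 -1.4] open 0.537 q7 [-0.42  0.63 -0.43  2.1   0.51  0.52  0.87]
delta in current axes [0.0013 0.003  0.1146]  yaw turns -0.0
delta after turn [0.0011 0.0023 0.1146]
```

```bash
python3 -m jog '[[0.001,0.001,0.02,0,0.7],[0,0,0.02,0,0.7],[0,0,0.02,0,0.7],[0,0,0.02,0,0.7],[0,0,0.015,0,0.7],[0,0,0.008,0,0.7],[0,0,0.004,0,0.7],[0,0,0,0,0.7],[0,0,0,0,0.7]]'; python3 d.py .3847 .2607 .0557 120.3
```

```text
clock: 16.6
tool_pos: [0.3856, 0.2621, 0.0663]
eef_rot: [0.498, 0.867, 0.0, 0.0]
contact_force: [-0.0, 0.3, -1.4]
opening: 0.538
clock 16.6 pos [0.3856 0.2621 0.0663] ang 120.27 tilt 0.05 F [-0.   0.3 -1.4] open 0.538 q7 [-0.58  0.82 -0.19  2.16  0.69  0.22  0.71]
delta in current axes [-0.0007 -0.0015  0.0106]  yaw turns -0.0001
delta after turn [-0.0007 -0.0015  0.0106]
```

```bash
python3 -m jog '[[0,-0.001,0.004,0,0.7],[0,0,0.003,0,0.7],[0,0,0.002,0,0.7],[0,0,0,0,0.7]]'; python3 -m jog '[[0,0,0.001,0,0.7],[0,0,0.001,0,0.7],[0,0,0,0,0.7]]';  python3 d.py .3847 .2607 .0557 120.3
```

```text
clock: 17.0
tool_pos: [0.3843, 0.2614, 0.0565]
eef_rot: [0.498, 0.867, -0.0, -0.0]
contact_force: [-0.5, 0.0, -1.7]
opening: 0.535
clock: 17.3
tool_pos: [0.3846, 0.2616, 0.0556]
eef_rot: [0.498, 0.867, 0.001, 0.0]
contact_force: [-1.6, -0.9, 8.7]
opening: 0.539
clock 17.3 pos [0.3846 0.2616 0.0556] ang 120.31 tilt 0.08 F [-1.6 -0.9  8.7] open 0.539 q7 [-0.6   0.84 -0.16  2.17  0.7   0.18  0.7 ]
delta in current axes [-0.0009 -0.0004 -0.0001]  yaw turns 0.0
delta after turn [-0.0009 -0.0004 -0.0001]
```

```bash
python3 -m jog '[[0,0,0,0,0.35],[0,0,0,0,0.2],[0,0,0,0,0.1],[0,0,0,0,0.1],[0,0,0,0,0.1],[0,0,-0.01,0,0.1],[0,0,-0.03,0,0.1],[0,0,-0.03,0,0.1],[0,0,-0.03,0,0.1],[0,0,-0.03,0,0.1],[0,0,0,-0.02,0.1],[0,0,0,-0.02,0.1],[0,0,0,-0.02,0.1],[0,0,0,-0.02,0.1],[0,0,0,-0.02,0.1],[0,0,0,-0.02,0.1],[0,0,0,-0.02,0.1],[0,0,0,-0.003,0.1],[0,0,0,0,0.1]]'; python3 d.py .5956 .0675 .17 171.9
```

```text
clock: 19.2
tool_pos: [0.3844, 0.2612, 0.1846]
eef_rot: [0.073, 0.997, -0.0, -0.0]
contact_force: [-0.6, 0.5, -0.4]
opening: 0.898
clock 19.2 pos [0.3844 0.2612 0.1846] ang 171.63 tilt 0.03 F [-0.6  0.5 -0.4] open 0.898 q7 [-0.24  0.66 -0.73  2.08  0.72  0.67  1.54]
delta in current axes [-0.2372 -0.1608  0.0145]  yaw turns -0.0008
delta after turn [-0.2364 -0.162   0.0146]
```

Run:
```python
from h import *
from fit import *
im=snap('top','v1');sd=snap('side','v2')
for c in('top','side'):
    for d in r.cut_out('flask',c)[:2]: print(c,d['score'],d['rect'])
def ov(c,im,x0,y0,w,h,s=8):
    b=cv2.resize(cv2.cvtColor(im,4)[y0:y0+h,x0:x0+w],None,fx=s,fy=s,interpolation=2)
    m=sil(c,'flask',.5956,.0675,.006,(400*s,640*s),s)[y0*s:(y0+h)*s,x0*s:(x0+w)*s]
    cc,_=cv2.findContours(np.ascontiguousarray(m),0,1);cv2.drawContours(b,cc,-1,(0,255,255),1)
    # pad ring
    pts=np.array([((proj(c,[.5956+.027*np.cos(t),.0675+.027*np.sin(t),.006])+.5)-[x0,y0])*s for t in np.linspace(0,6.28,60)]).astype(int)
    cv2.polylines(b,[pts],True,(0,0,255),1);return b
cv2.imwrite('pics/v12.png',np.hstack([ov('top',im,310,175,45,45),ov('side',sd,312,175,45,45)]))
```

```text
top 0.53 [325.5, 189.7, 338.8, 202.9]
side 0.42 [326.4, 196.6, 339.5, 214.6]
```

View pics/v12.png

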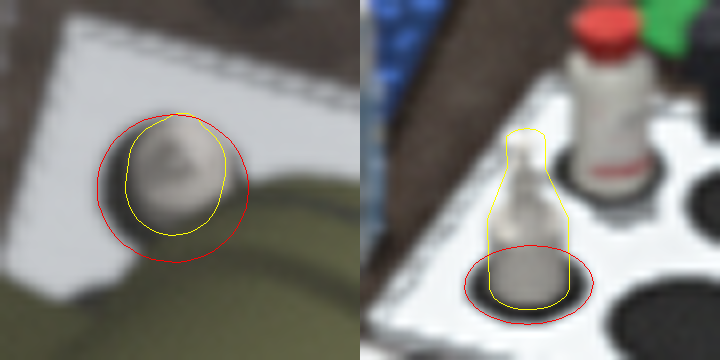

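The outlines match the flask to about 1.5 mm. I'll use (0.5955, 0.066).

```bash
python3 -m jog '[[-0.015,-0.01,0,-0.0008,0.25],[-0.03,-0.02,0,0,0.25],[-0.03,-0.02,0,0,0.25],[-0.03,-0.02,0,0,0.25],[-0.03,-0.02,0,0,0.25],[-0.03,-0.02,0,0,0.25],[-0.03,-0.02,0,0,0.25],[-0.02,-0.017,0,0,0.25],[-0.015,-0.01,0,0,0.25],[-0.006,-0.005,0.01,0,0.25],[0,0,0.02,0,0.25],[0,0,0.02,0,0.25],[0,0,0,0,0.25],[0,0,0,0,0.25]]'; python3 d.py .5955 .066 .019 171.9
```

```text
clock: 20.8
tool_pos: [0.5951, 0.0691, 0.1345]
eef_rot: [0.069, 0.998, 0.0, -0.001]
contact_force: [0.4, 0.7, 0.5]
opening: 0.752
clock 20.8 pos [0.5951 0.0691 0.1345] ang 172.13 tilt 0.07 F [0.4 0.7 0.5] open 0.752 q7 [ 0.2   0.89 -0.73  1.72  0.76  0.85  2.13]
delta in current axes [-0.001  -0.003   0.1155]  yaw turns 0.0006
delta after turn [-0.0009 -0.003   0.1155]
```

```bash
python3 -m jog '[[-0.001,-0.003,0.02,0,0.25],[0,0,0.02,0,0.25],[0,0,0.02,0,0.25],[0,0,0.02,0,0.25],[0,0,0.01,0,0.25],[0,0,0,0,0.25]]'; python3 d.py .5955 .066 .019 171.9;python3 - <<'E'
from h import *
a=snap('top','w1');b=snap('side','w2')
a=cv2.cvtColor(a,4);b=cv2.cvtColor(b,4)
cv2.imwrite('pics/w12.png',np.hstack([cv2.resize(a[160:300,250:400],None,fx=2.6,fy=2.6,interpolation=2),cv2.resize(b[130:270,270:420],None,fx=2.6,fy=2.6,interpolation=2)]))
E
```

```text
clock: 21.4
tool_pos: [0.5959, 0.0654, 0.0444]
eef_rot: [0.069, 0.998, -0.0, -0.0]
contact_force: [0.4, -0.2, 0.3]
opening: 0.753
clock 21.4 pos [0.5959 0.0654 0.0444] ang 172.08 tilt 0.06 F [ 0.4 -0.2  0.3] open 0.753 q7 [ 0.16  1.01 -0.63  1.75  0.89  0.7   2.03]
delta in current axes [0.0005 0.0005 0.0254]  yaw turns 0.0005
delta after turn [0.0005 0.0005 0.0254]
```

View pics/w12.png

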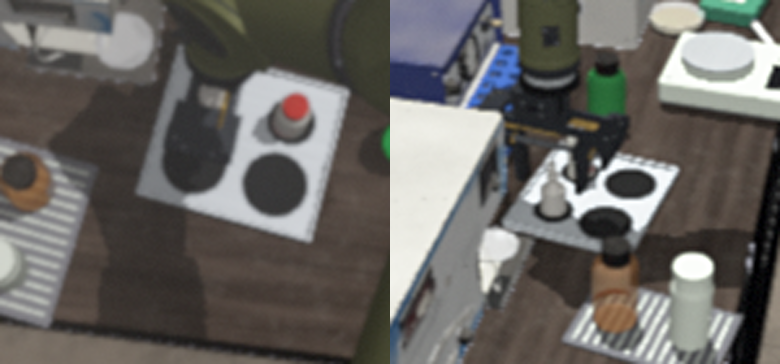

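```bash
python3 -m jog '[[0.0005,0.0005,0.01,0,0.25],[0,0,0.008,0,0.25],[0,0,0.003,0,0.25],[0,0,0,0,0.25],[0,0,0,0,0.25]]'; python3 d.py .5955 .066 .019 171.9
```

```text
clock: 22.0
tool_pos: [0.5959, 0.0658, 0.0237]
eef_rot: [0.069, 0.998, 0.0, -0.0]
contact_force: [0.3, -0.6, -0.1]
opening: 0.75
clock 22.0 pos [0.5959 0.0658 0.0237] ang 172.06 tilt 0.01 F [ 0.3 -0.6 -0.1] open 0.75 q7 [ 0.15  1.03 -0.61  1.76  0.92  0.66  2.  ]
delta in current axes [0.0004 0.0001 0.0047]  yaw turns 0.0004
delta after turn [0.0004 0.0001 0.0047]
```

```bash
python3 -m jog '[[0,0,0.002,0,0.25],[0,0,0.001,0,0.25],[0,0,0.001,0,0.25],[0,0,0,0,0.25]]'; python3 d.py .5955 .066 .019 171.9
```

```text
clock: 22.4
tool_pos: [0.5958, 0.0657, 0.0196]
eef_rot: [0.069, 0.998, -0.0, -0.0]
contact_force: [-0.6, -0.5, 0.7]
opening: 0.75
clock 22.4 pos [0.5958 0.0657 0.0196] ang 172.06 tilt 0.01 F [-0.6 -0.5  0.7] open 0.75 q7 [ 0.14  1.04 -0.6   1.76  0.93  0.66  2.  ]
delta in current axes [0.0004 0.0002 0.0006]  yaw turns 0.0004
delta after turn [0.0004 0.0002 0.0006]
```

```bash
python3 -m jog '[[0,0,0.001,0,0.25],[0,0,0.0005,0,0.25],[0,0,0,0,0.25]]'; python3 -m jog '[[0,0,0,0,0.4],[0,0,0,0,0.5],[0,0,0,0,0.6],[0,0,0,0,0.7],[0,0,0,0,0.8],[0,0,0,0,0.85],[0,0,0,0,0.85],[0,0,0,0,0.85],[0,0,0,0,0.85]]' 20;  python3 d.py .5955 .066 .019 171.9
```

```text
clock: 22.7
tool_pos: [0.5958, 0.0658, 0.0181]
eef_rot: [0.069, 0.998, 0.0, -0.0]
contact_force: [-0.6, 0.8, -0.3]
opening: 0.746
clock: 23.6
tool_pos: [0.5958, 0.0658, 0.0182]
eef_rot: [0.069, 0.998, 0.0, -0.0]
contact_force: [-1.1, 0.3, 1.3]
opening: 0.375
clock 23.6 pos [0.5958 0.0658 0.0182] ang 172.06 tilt 0.0 F [-1.1  0.3  1.3] open 0.375 q7 [ 0.14  1.04 -0.6   1.76  0.93  0.65  2.  ]
delta in current axes [ 0.0004  0.0002 -0.0008]  yaw turns 0.0004
delta after turn [ 0.0004  0.0002 -0.0008]
```

```bash
python3 -m jog '[[0,0,0,0,0.85],[0,0,-0.003,0,0.85],[0,0,-0.007,0,0.85],[0,0,-0.015,0,0.85],[0,0,-0.02,0,0.85],[0,0,-0.02,0,0.85],[0,0,-0.025,0,0.85],[0,0,-0.025,0,0.85],[0,0,-0.025,0,0.85],[0,0,-0.015,0,0.85],[0,0,0,0,0.85]]' 30; python3 d.py .438 -.2826 .17 120; python3 d.py .438 -.2826 .17 171.9
```

```text
clock: 24.7
tool_pos: [0.5972, 0.0663, 0.1759]
eef_rot: [0.069, 0.998, 0.001, 0.002]
contact_force: [0.4, 1.5, -1.0]
opening: 0.376
clock 24.7 pos [0.5972 0.0663 0.1759] ang 172.05 tilt 0.28 F [ 0.4  1.5 -1. ] open 0.376 q7 [ 0.23  0.83 -0.77  1.69  0.71  0.91  2.17]
delta in current axes [ 0.1094 -0.3676  0.0048]  yaw turns 0.1446
delta after turn [-0.2226 -0.3123  0.0059]
clock 24.7 pos [0.5972 0.0663 0.1759] ang 172.05 tilt 0.28 F [ 0.4  1.5 -1. ] open 0.376 q7 [ 0.23  0.83 -0.77  1.69  0.71  0.91  2.17]
delta in current axes [ 0.1094 -0.3676  0.0048]  yaw turns 0.0004
delta after turn [ 0.1084 -0.3679  0.0059]
```

```bash
python3 -m jog '[[0,0,0,0.01,0.85],[0,0,0,0.02,0.85],[0,0,0,0.02,0.85],[0,0,0,0.02,0.85],[0,0,0,0.02,0.85],[0,0,0,0.02,0.85],[0,0,0,0.02,0.85],[0,0,0,0.0146,0.85],[-0.01,-0.014,0,0,0.85],[-0.02,-0.028,0,0,0.85],[-0.02,-0.028,0,0,0.85],[-0.02,-0.028,0,0,0.85],[-0.02,-0.028,0,0,0.85],[-0.02,-0.028,0,0,0.85],[-0.02,-0.028,0,0,0.85],[0,0,0,0,0.85]]'; python3 d.py .438 -.2826 .17 120
```

```text
clock: 26.3
tool_pos: [0.4983, -0.1453, 0.1718]
eef_rot: [0.503, 0.864, -0.004, -0.002]
contact_force: [1.0, 1.2, -1.1]
opening: 0.375
clock 26.3 pos [ 0.4983 -0.1453  0.1718] ang 119.6 tilt 0.48 F [ 1.   1.2 -1.1] open 0.375 q7 [ 0.52  0.7  -0.54  1.93  0.57  0.67  1.71]
delta in current axes [-0.0896 -0.1202  0.0029]  yaw turns -0.0011
delta after turn [-0.0888 -0.1208  0.0018]
```

```bash
python3 -m jog '[[-0.02,-0.027,0,0,0.85],[-0.02,-0.027,0,0,0.85],[-0.02,-0.027,0,0,0.85],[-0.018,-0.023,0,0,0.85],[-0.01,-0.013,0,0,0.85],[0,0,0,0,0.85],[0,0,0,0,0.85]]'; python3 d.py .438 -.2826 .0765 120
python3 - <<'E'
from h import *
print(proj('side',[.438,-.2826,.062]),back('side',(396.5,151.2),.062))
a=snap('top','x1');b=snap('side','x2')
def ring(c,im,x0,y0,w,h,s):
    b=cv2.resize(cv2.cvtColor(im,4)[y0:y0+h,x0:x0+w],None,fx=s,fy=s,interpolation=2)
    pts=np.array([((proj(c,[.438+.055*np.cos(t),-.2826+.055*np.sin(t),.062])+.5)-[x0,y0])*s for t in np.linspace(0,6.28,60)]).astype(int)
    cv2.polylines(b,[pts],True,(0,0,255),1);return b
cv2.imwrite('pics/x12.png',np.hstack([ring('top',a,400,210,100,120,4),ring('side',b,340,90,100,120,4)]))
E
```

```text
clock: 27.0
tool_pos: [0.4456, -0.272, 0.1729]
eef_rot: [0.5, 0.866, 0.0, -0.0]
contact_force: [-0.0, 0.4, -1.1]
opening: 0.375
clock 27.0 pos [ 0.4456 -0.272   0.1729] ang 120.05 tilt 0.06 F [-0.   0.4 -1.1] open 0.375 q7 [ 0.81  0.71 -0.58  1.93  0.59  0.68  1.96]
delta in current axes [-0.0055 -0.012   0.0964]  yaw turns 0.0001
delta after turn [-0.0054 -0.0119  0.0964]
[396.02593986 148.95399913] [ 0.43374658 -0.26671678  0.062     ]
```

View pics/x12.png

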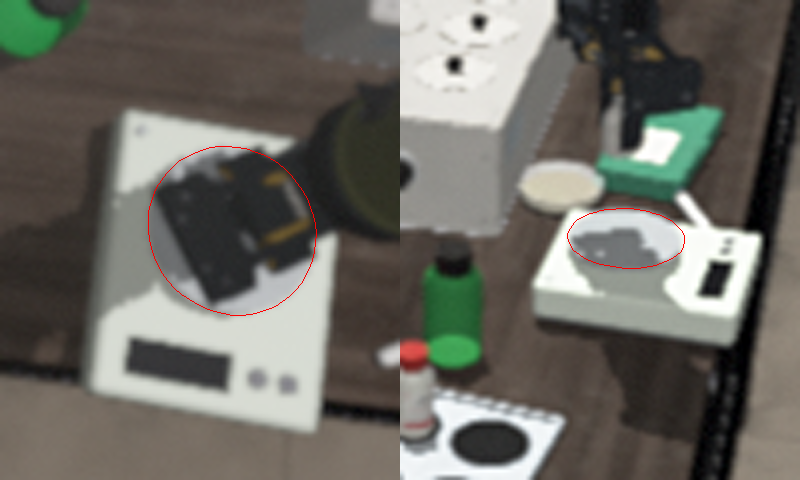

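```bash
python3 -m jog '[[-0.0055,-0.012,0,0,0.85],[0,0,0.02,0,0.85],[0,0,0.02,0,0.85],[0,0,0.02,0,0.85],[0,0,0.015,0,0.85],[0,0,0.01,0,0.85],[0,0,0.004,0,0.85],[0,0,0,0,0.85],[0,0,0,0,0.85]]'; python3 d.py .438 -.2826 .0742 120
```

```text
clock: 28.0
tool_pos: [0.4387, -0.2835, 0.0847]
eef_rot: [0.5, 0.866, 0.0, 0.001]
contact_force: [-0.5, 0.4, -2.1]
opening: 0.376
clock 28.0 pos [ 0.4387 -0.2835  0.0847] ang 120.01 tilt 0.06 F [-0.5  0.4 -2.1] open 0.376 q7 [ 0.75  0.84 -0.44  1.99  0.74  0.48  1.85]
delta in current axes [ 0.0011 -0.0002  0.0105]  yaw turns 0.0
delta after turn [ 0.0011 -0.0002  0.0105]
```

```bash
python3 -m jog '[[0.001,0,0.004,0,0.85],[0,0,0.003,0,0.85],[0,0,0.002,0,0.85],[0,0,0,0,0.85],[0,0,0,0,0.85]]';python3 -m jog '[[0,0,0.001,0,0.85],[0,0,0,0,0.85]]'; python3 -m jog '[[0,0,0.0005,0,0.85],[0,0,0,0,0.85]]'; python3 d.py .438 -.2826 .0742 120
```

```text
clock: 28.5
tool_pos: [0.4378, -0.2824, 0.0752]
eef_rot: [0.5, 0.866, 0.0, -0.0]
contact_force: [-0.1, -0.1, -1.6]
opening: 0.377
clock: 28.7
tool_pos: [0.4379, -0.2825, 0.0742]
eef_rot: [0.5, 0.866, 0.0, 0.0]
contact_force: [0.3, 0.3, -0.7]
opening: 0.372
clock: 28.9
tool_pos: [0.4379, -0.2825, 0.0741]
eef_rot: [0.5, 0.866, -0.0, 0.0]
contact_force: [-0.9, 0.4, 4.3]
opening: 0.373
clock 28.9 pos [ 0.4379 -0.2825  0.0741] ang 120.0 tilt 0.03 F [-0.9  0.4  4.3] open 0.373 q7 [ 0.73  0.85 -0.42  1.99  0.76  0.45  1.84]
delta in current axes [-0.0001  0.     -0.0001]  yaw turns 0.0
delta after turn [-0.0001  0.     -0.0001]
```

Contact is made. I'll release symmetrically and rise straight up.

```bash
python3 -m jog '[[0,0,0,0,0.55],[0,0,0,0,0.45],[0,0,0,0,0.3],[0,0,0,0,0.2],[0,0,0,0,0.2],[0,0,0,0,0.2],[0,0,-0.005,0,0.2],[0,0,-0.015,0,0.2],[0,0,-0.025,0,0.2],[0,0,-0.025,0,0.2],[0,0,-0.03,0,0.1],[0,0,-0.03,0,0.1],[0,0,0,0,0.1]]'; python3 d.py .3846 .2616 .2 120; python3 d.py .4732 .249 .2 120.3
```

```text
clock: 30.2
tool_pos: [0.44, -0.2831, 0.2074]
eef_rot: [0.5, 0.866, 0.0, 0.004]
contact_force: [0.1, -0.1, 0.1]
opening: 0.898
clock 30.2 pos [ 0.44   -0.2831  0.2074] ang 119.99 tilt 0.42 F [ 0.1 -0.1  0.1] open 0.898 q7 [ 0.86  0.66 -0.62  1.9   0.55  0.75  2.02]
delta in current axes [0.4995 0.2242 0.0054]  yaw turns -0.0
delta after turn [0.4994 0.2244 0.0074]
clock 30.2 pos [ 0.44   -0.2831  0.2074] ang 119.99 tilt 0.42 F [ 0.1 -0.1  0.1] open 0.898 q7 [ 0.86  0.66 -0.62  1.9   0.55  0.75  2.02]
delta in current axes [0.4443 0.2947 0.006 ]  yaw turns -0.0009
delta after turn [0.4427 0.2971 0.0074]
```

```bash
python3 -m jog '[[0.013,0.0087,0,0,0.05],[0.025,0.0168,0,0,0.05],[0.03,0.02,0,0,0.05],[0.03,0.02,0,0,0.05],[0.03,0.02,0,0,0.05],[0.03,0.02,0,0,0.05],[0.03,0.02,0,0,0.05],[0.03,0.02,0,0,0.05],[0.03,0.02,0,0,0.05],[0.03,0.02,0,0,0.05],[0.03,0.02,0,0,0.05],[0.03,0.02,0,0,0.05],[0.03,0.02,0,0,0.05],[0.03,0.02,0,0,0.05],[0.025,0.0168,0,0,0.05],[0.015,0.01,0,0,0.05],[0.005,0.0035,0,0,0.05],[0,0,0,0,0.05],[0,0,0,0,0.05]]'; python3 d.py .4732 .249 .0545 120.3
cat > look.py <<'E'
from h import *
import sys
n=sys.argv[1]; a=snap('top',n+'a');b=snap('side',n+'b')
a=cv2.cvtColor(a,4);b=cv2.cvtColor(b,4)
a=cv2.resize(a[160:340,215:515],None,fx=2.6,fy=2.6,interpolation=2)[:, :780]
cv2.imwrite(f'pics/{n}t.png',a); cv2.imwrite(f'pics/{n}s.png',cv2.resize(b[100:300,270:470],None,fx=2.9,fy=2.9,interpolation=2))
E
python3 look.py y1
```

```text
clock: 32.1
tool_pos: [0.4723, 0.2473, 0.2033]
eef_rot: [0.501, 0.866, -0.001, 0.0]
contact_force: [-0.6, -1.2, 0.2]
opening: 0.954
clock 32.1 pos [0.4723 0.2473 0.2033] ang 119.92 tilt 0.12 F [-0.6 -1.2  0.2] open 0.954 q7 [-0.25  0.66 -0.53  1.87  0.48  0.74  1.04]
delta in current axes [0.0013 0.0019 0.1488]  yaw turns -0.001
delta after turn [0.0011 0.0016 0.1488]
```

View pics/y1t.png

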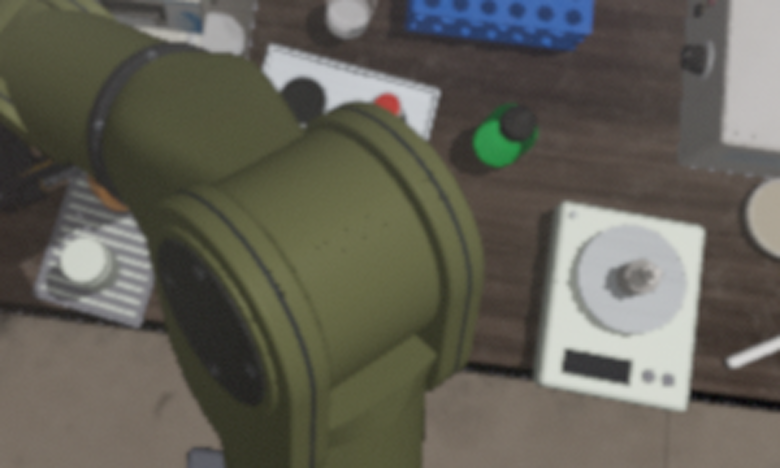

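View pics/y1s.png

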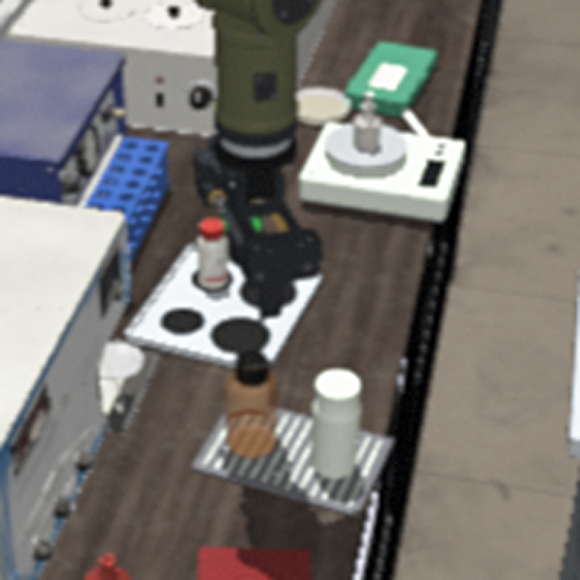

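The flask stands upright in the middle of the pan (top crop 640,276, side crop 368,130). The amber bottle and jar stand on the mat. Next I'll pick up the amber bottle.

```bash
python3 -m jog '[[0.001,0.0016,0.02,-0.001,0.05],[0,0,0.025,0,0.05],[0,0,0.025,0,0.05],[0,0,0.025,0,0.05],[0,0,0.025,0,0.05],[0,0,0.015,0,0.05],[0,0,0.008,0,0.05],[0,0,0,0,0.05],[0,0,0,0,0.05]]'; python3 d.py .4732 .249 .054 120.3
```

```text
clock: 33.1
tool_pos: [0.4738, 0.2506, 0.0613]
eef_rot: [0.498, 0.867, 0.0, 0.0]
contact_force: [0.4, 0.0, 0.1]
opening: 0.949
clock 33.1 pos [0.4738 0.2506 0.0613] ang 120.33 tilt 0.05 F [0.4 0.  0.1] open 0.949 q7 [-0.37  0.87 -0.34  1.96  0.68  0.43  0.88]
delta in current axes [-0.0011 -0.0013  0.0073]  yaw turns 0.0001
delta after turn [-0.0011 -0.0013  0.0073]
```

```bash
python3 -m jog '[[-0.001,-0.001,0.005,0,0.05],[0,0,0.002,0,0.05],[0,0,0,0,0.05],[0,0,0,0,0.2],[0,0,0,0,0.3],[0,0,0,0,0.4],[0,0,0,0,0.5],[0,0,0,0,0.6],[0,0,0,0,0.7],[0,0,0,0,0.7],[0,0,0,0,0.7],[0,0,0,0,0.7]]' 30; python3 d.py .4732 .249 .054 120.3; python3 -m jog '[[0,0,-0.005,0,0.7],[0,0,-0.015,0,0.7],[0,0,-0.02,0,0.7],[0,0,-0.025,0,0.7],[0,0,-0.025,0,0.7],[0,0,-0.01,0,0.7],[0,0,0,0,0.7]]'; python3 d.py .5235 .0785 .15 120.3
```

```text
clock: 34.3
tool_pos: [0.473, 0.2496, 0.0538]
eef_rot: [0.497, 0.868, 0.0, -0.0]
contact_force: [0.8, 0.5, 0.5]
opening: 0.596
clock 34.3 pos [0.473  0.2496 0.0538] ang 120.37 tilt 0.02 F [0.8 0.5 0.5] open 0.596 q7 [-0.37  0.89 -0.33  1.96  0.69  0.41  0.87]
delta in current axes [-0.0006 -0.0001 -0.0002]  yaw turns 0.0002
delta after turn [-0.0006 -0.0001 -0.0002]
clock: 35.0
tool_pos: [0.4736, 0.2494, 0.1547]
eef_rot: [0.498, 0.867, 0.001, 0.001]
contact_force: [-0.7, 0.5, -1.3]
opening: 0.593
clock 35.0 pos [0.4736 0.2494 0.1547] ang 120.33 tilt 0.13 F [-0.7  0.5 -1.3] open 0.593 q7 [-0.28  0.73 -0.49  1.91  0.55  0.63  0.98]
delta in current axes [-0.1727 -0.0433  0.0046]  yaw turns 0.0001
delta after turn [-0.1728 -0.0432  0.0047]
```

```bash
python3 -m jog '[[-0.01,-0.0025,0,0,0.7],[-0.02,-0.005,0,0,0.7],[-0.025,-0.006,0,0,0.7],[-0.025,-0.006,0,0,0.7],[-0.025,-0.006,0,0,0.7],[-0.025,-0.006,0,0,0.7],[-0.02,-0.005,0,0,0.7],[-0.015,-0.004,0,0,0.7],[-0.0075,-0.0025,0,0,0.7],[0,0,0,0,0.7],[0,0,0,0,0.7]]'; python3 d.py .524 .0787 .0558 120.3
```

```text
clock: 36.1
tool_pos: [0.5225, 0.0794, 0.1532]
eef_rot: [0.497, 0.868, 0.0, -0.001]
contact_force: [-0.3, 1.0, -1.7]
opening: 0.595
clock 36.1 pos [0.5225 0.0794 0.1532] ang 120.4 tilt 0.07 F [-0.3  1.  -1.7] open 0.595 q7 [ 0.07  0.73 -0.52  1.93  0.59  0.64  1.28]
delta in current axes [-0.0015  0.0009  0.0974]  yaw turns 0.0003
delta after turn [-0.0014  0.0009  0.0974]
```

```bash
python3 -m jog '[[-0.001,0,0.02,0,0.7],[0,0,0.02,0,0.7],[0,0,0.02,0,0.7],[0,0,0.015,0,0.7],[0,0,0.01,0,0.7],[0,0,0.003,0,0.7],[0,0,0,0,0.7],[0,0,0,0,0.7]]'; python3 d.py .524 .0787 .0558 120.3
```

```text
clock: 36.9
tool_pos: [0.524, 0.0784, 0.0663]
eef_rot: [0.497, 0.868, 0.0, 0.0]
contact_force: [0.1, 1.1, -1.9]
opening: 0.595
clock 36.9 pos [0.524  0.0784 0.0663] ang 120.38 tilt 0.07 F [ 0.1  1.1 -1.9] open 0.595 q7 [-0.01  0.87 -0.38  1.97  0.72  0.44  1.16]
delta in current axes [0.0003 0.0002 0.0105]  yaw turns 0.0002
delta after turn [0.0003 0.0002 0.0105]
```

```bash
python3 -m jog '[[0,0,0.004,0,0.7],[0,0,0.003,0,0.7],[0,0,0.002,0,0.7],[0,0,0,0,0.7],[0,0,0,0,0.7]]';python3 -m jog '[[0,0,0.001,0,0.7],[0,0,0,0,0.7]]'; python3 -m jog '[[0,0,0.001,0,0.7],[0,0,0,0,0.7]]'; python3 d.py .524 .0787 .0558 120.3
```

```text
clock: 37.4
tool_pos: [0.5236, 0.078, 0.0567]
eef_rot: [0.497, 0.868, 0.0, -0.0]
contact_force: [0.4, 0.8, -2.9]
opening: 0.595
clock: 37.6
tool_pos: [0.5237, 0.078, 0.0558]
eef_rot: [0.497, 0.868, 0.0, 0.0]
contact_force: [-0.6, 0.2, -1.0]
opening: 0.593
clock: 37.8
tool_pos: [0.5238, 0.0781, 0.0557]
eef_rot: [0.497, 0.868, 0.0, 0.001]
contact_force: [-1.1, -0.8, 8.3]
opening: 0.589
clock 37.8 pos [0.5238 0.0781 0.0557] ang 120.37 tilt 0.06 F [-1.1 -0.8  8.3] open 0.589 q7 [-0.02  0.88 -0.36  1.98  0.74  0.41  1.15]
delta in current axes [ 0.0004  0.0005 -0.0001]  yaw turns 0.0002
delta after turn [ 0.0004  0.0005 -0.0001]
```

Release, rise, and go to the jar at (0.3846, 0.2616).

```bash
python3 -m jog '[[0,0,0,0,0.35],[0,0,0,0,0.2],[0,0,0,0,0.05],[0,0,0,0,0.05],[0,0,0,0,0.05],[0,0,-0.01,0,0.05],[0,0,-0.03,0,0.05],[0,0,-0.03,0,0.05],[0,0,-0.03,0,0.05],[0,0,-0.03,0,0.05],[0,0,0,0,0.05]]'; python3 d.py .3846 .2616 .17 120.3
```

```text
clock: 38.9
tool_pos: [0.5257, 0.0789, 0.1888]
eef_rot: [0.497, 0.868, 0.003, 0.003]
contact_force: [0.9, 0.6, -0.6]
opening: 0.947
clock 38.9 pos [0.5257 0.0789 0.1888] ang 120.35 tilt 0.43 F [ 0.9  0.6 -0.6] open 0.947 q7 [ 0.11  0.68 -0.57  1.89  0.55  0.71  1.32]
delta in current axes [ 0.229  -0.0296  0.0182]  yaw turns 0.0001
delta after turn [ 0.2289 -0.0297  0.0188]
```

```bash
python3 -m jog '[[0.015,-0.002,0,0,0.05],[0.03,-0.004,0,0,0.05],[0.03,-0.004,0,0,0.05],[0.03,-0.004,0,0,0.05],[0.03,-0.004,0,0,0.05],[0.03,-0.004,0,0,0.05],[0.03,-0.004,0,0,0.05],[0.02,-0.003,0,0,0.05],[0.01,-0.001,0,0,0.05],[0.004,0,0.01,0,0.05],[0,0,0.02,0,0.05],[0,0,0,0,0.05],[0,0,0,0,0.05]]'; python3 d.py .3846 .2616 .0556 120.3
```

```text
clock: 40.2
tool_pos: [0.3822, 0.2592, 0.1542]
eef_rot: [0.498, 0.867, -0.001, -0.0]
contact_force: [0.8, 0.1, -0.4]
opening: 0.949
clock 40.2 pos [0.3822 0.2592 0.1542] ang 120.28 tilt 0.11 F [ 0.8  0.1 -0.4] open 0.949 q7 [-0.41  0.66 -0.45  2.12  0.6   0.49  0.78]
delta in current axes [0.0009 0.0034 0.0986]  yaw turns -0.0001
delta after turn [0.0008 0.0033 0.0986]
```

```bash
python3 -m jog '[[0.001,0.002,0.02,0,0.05],[0,0,0.02,0,0.05],[0,0,0.02,0,0.05],[0,0,0.015,0,0.05],[0,0,0.01,0,0.05],[0,0,0.005,0,0.05],[0,0,0,0,0.05],[0,0,0,0,0.05]]'; python3 d.py .3846 .2616 .0556 120.3
```

```text
clock: 41.0
tool_pos: [0.3836, 0.2623, 0.0652]
eef_rot: [0.498, 0.867, 0.0, 0.0]
contact_force: [-0.5, -0.4, -0.5]
opening: 0.951
clock 41.0 pos [0.3836 0.2623 0.0652] ang 120.33 tilt 0.06 F [-0.5 -0.4 -0.5] open 0.951 q7 [-0.57  0.82 -0.22  2.17  0.77  0.23  0.63]
delta in current axes [-0.0011  0.0005  0.0096]  yaw turns 0.0001
delta after turn [-0.0011  0.0005  0.0096]
```

```bash
python3 -m jog '[[-0.001,0.0005,0.005,0,0.05],[0,0,0.0045,0,0.05],[0,0,0,0,0.05],[0,0,0,0,0.2],[0,0,0,0,0.3],[0,0,0,0,0.4],[0,0,0,0,0.5],[0,0,0,0,0.6],[0,0,0,0,0.7],[0,0,0,0,0.7],[0,0,0,0,0.7],[0,0,0,0,0.7]]' 25; python3 d.py .3846 .2616 .0556 120.3; python3 -m jog '[[0,0,-0.005,0,0.7],[0,0,-0.015,0,0.7],[0,0,-0.025,0,0.7],[0,0,-0.025,0,0.7],[0,0,-0.03,0,0.7],[0,0,-0.03,0,0.7],[0,0,-0.025,0,0.7],[0,0,-0.01,0,0.7],[0,0,0,0,0.7]]'; python3 d.py .512 -.012 .2 120.3
```

```text
clock: 42.2
tool_pos: [0.3841, 0.2618, 0.0553]
eef_rot: [0.497, 0.868, 0.0, -0.0]
contact_force: [0.1, 0.6, 1.2]
opening: 0.535
clock 42.2 pos [0.3841 0.2618 0.0553] ang 120.37 tilt 0.03 F [0.1 0.6 1.2] open 0.535 q7 [-0.58  0.84 -0.19  2.17  0.79  0.2   0.62]
delta in current axes [-0.0005  0.0003 -0.0003]  yaw turns 0.0002
delta after turn [-0.0005  0.0003 -0.0003]
clock: 43.1
tool_pos: [0.3846, 0.2616, 0.221]
eef_rot: [0.498, 0.867, 0.001, 0.001]
contact_force: [-0.1, 0.3, -1.7]
opening: 0.538
clock 43.1 pos [0.3846 0.2616 0.221 ] ang 120.31 tilt 0.12 F [-0.1  0.3 -1.7] open 0.538 q7 [-0.32  0.56 -0.58  2.04  0.49  0.67  0.88]
delta in current axes [-0.3005 -0.0281  0.021 ]  yaw turns 0.0
delta after turn [-0.3005 -0.028   0.021 ]
```

```bash
python3 -m jog '[[-0.01,-0.001,0,0,0.7],[-0.02,-0.002,0,0,0.7],[-0.03,-0.003,0,0,0.7],[-0.03,-0.003,0,0,0.7],[-0.03,-0.003,0,0,0.7],[-0.03,-0.003,0,0,0.7],[-0.03,-0.003,0,0,0.7],[-0.03,-0.003,0,0,0.7],[-0.03,-0.003,0,0,0.7],[-0.03,-0.002,0,0,0.7],[-0.02,-0.001,0,0,0.7],[-0.01,-0.001,0,0,0.7],[0,0,0.02,0,0.7],[0,0,0.02,0,0.7],[0,0,0.015,0,0.7],[0,0,0,0,0.7],[0,0,0,0,0.7]]'; python3 d.py .512 -.012 .0574 120.3
```

```text
clock: 44.8
tool_pos: [0.511, -0.011, 0.1648]
eef_rot: [0.497, 0.868, -0.0, -0.001]
contact_force: [0.0, 0.4, -1.7]
opening: 0.536
clock 44.8 pos [ 0.511  -0.011   0.1648] ang 120.43 tilt 0.09 F [ 0.   0.4 -1.7] open 0.536 q7 [ 0.27  0.7  -0.55  1.97  0.6   0.64  1.43]
delta in current axes [-0.0015  0.0005  0.1074]  yaw turns 0.0004
delta after turn [-0.0014  0.0004  0.1074]
```

```bash
python3 -m jog '[[-0.001,0,0.02,0,0.7],[0,0,0.02,0,0.7],[0,0,0.02,0,0.7],[0,0,0.02,0,0.7],[0,0,0.012,0,0.7],[0,0,0.004,0,0.7],[0,0,0,0,0.7],[0,0,0,0,0.7]]'; python3 d.py .512 -.012 .0574 120.3
```

```text
clock: 45.6
tool_pos: [0.5127, -0.0121, 0.07]
eef_rot: [0.497, 0.868, 0.0, 0.001]
contact_force: [-0.2, 0.1, -1.6]
opening: 0.539
clock 45.6 pos [ 0.5127 -0.0121  0.07  ] ang 120.36 tilt 0.09 F [-0.2  0.1 -1.6] open 0.539 q7 [ 0.16  0.85 -0.38  2.02  0.77  0.41  1.28]
delta in current axes [ 0.0004 -0.0006  0.0126]  yaw turns 0.0002
delta after turn [ 0.0004 -0.0006  0.0126]
```

```bash
python3 -m jog '[[0,0,0.005,0,0.7],[0,0,0.004,0,0.7],[0,0,0.002,0,0.7],[0,0,0,0,0.7],[0,0,0,0,0.7]]';python3 -m jog '[[0,0,0.001,0,0.7],[0,0,0,0,0.7]]'; python3 -m jog '[[0,0,0.001,0,0.7],[0,0,0,0,0.7]]'; python3 d.py .512 -.012 .0574 120.3
```

```text
clock: 46.1
tool_pos: [0.5121, -0.0122, 0.0582]
eef_rot: [0.497, 0.868, -0.0, -0.0]
contact_force: [0.6, 0.5, -2.6]
opening: 0.539
clock: 46.3
tool_pos: [0.5122, -0.0122, 0.0573]
eef_rot: [0.497, 0.868, 0.0, 0.0]
contact_force: [0.4, 0.9, -1.0]
opening: 0.538
clock: 46.5
tool_pos: [0.5124, -0.0121, 0.0572]
eef_rot: [0.497, 0.868, 0.0, 0.001]
contact_force: [-2.3, -0.0, 9.3]
opening: 0.536
clock 46.5 pos [ 0.5124 -0.0121  0.0572] ang 120.37 tilt 0.07 F [-2.3 -0.   9.3] open 0.536 q7 [ 0.15  0.87 -0.35  2.03  0.79  0.38  1.26]
delta in current axes [ 0.0002 -0.0003 -0.0002]  yaw turns 0.0002
delta after turn [ 0.0002 -0.0003 -0.0002]
```

Release, rise, and withdraw high towards the left front so the top camera can see.

```bash
python3 -m jog '[[0,0,0,0,0.35],[0,0,0,0,0.2],[0,0,0,0,0.05],[0,0,0,0,0.05],[0,0,0,0,0.05],[0,0,-0.01,0,0.05],[0,0,-0.03,0,0.05],[0,0,-0.03,0,0.05],[0,0,-0.03,0,0.05],[0,0,-0.03,0,0.05],[0,0,-0.03,0,0.05],[0,0,0,0,0.05]]'; python3 d.py .33 .42 .23 120.3
```

```text
clock: 47.7
tool_pos: [0.5142, -0.0116, 0.2203]
eef_rot: [0.497, 0.868, 0.002, 0.003]
contact_force: [0.1, -0.7, -0.2]
opening: 0.952
clock 47.7 pos [ 0.5142 -0.0116  0.2203] ang 120.35 tilt 0.43 F [ 0.1 -0.7 -0.2] open 0.952 q7 [ 0.32  0.63 -0.63  1.91  0.52  0.76  1.5 ]
delta in current axes [ 0.4655  0.0592 -0.0108]  yaw turns 0.0001
delta after turn [ 0.4656  0.0588 -0.0097]
```

```bash
python3 -m jog '[[0.015,0.002,0,0,0.05],[0.03,0.004,0,0,0.05],[0.03,0.004,0,0,0.05],[0.03,0.004,0,0,0.05],[0.03,0.004,0,0,0.05],[0.03,0.004,0,0,0.05],[0.03,0.004,0,0,0.05],[0.03,0.004,0,0,0.05],[0.03,0.004,0,0,0.05],[0.03,0.004,0,0,0.05],[0.03,0.004,0,0,0.05],[0.03,0.004,0,0,0.05],[0.03,0.004,0,0,0.05],[0.03,0.003,0,0,0.05],[0.03,0.003,0,0,0.05],[0.02,0.002,0,0,0.05],[0.01,0,0,0,0.05],[0,0,0,0,0.05],[0,0,0,0,0.05]]'; python3 look.py z1; python3 m.py zz amber jar flask buffer
```

```text
clock: 49.6
tool_pos: [0.3276, 0.4168, 0.2159]
eef_rot: [0.498, 0.867, -0.001, 0.001]
contact_force: [0.6, -1.1, 0.2]
opening: 0.954
amber 0.66 [452.7, 261.6, 470.1, 273.1] cen 460.2 266.5 194
amber 0.62 [397.0, 199.6, 423.5, 225.9] cen 409.5 212.1 459
jar 0.83 [347.9, 216.4, 369.0, 239.2] cen 358.8 226.6 362
flask 0.48 [451.6, 259.9, 470.9, 272.3] cen 460.4 266.2 208
buffer 0.66 [354.4, 195.9, 369.6, 213.8] cen 362.2 204.2 196
```

View pics/z1t.png

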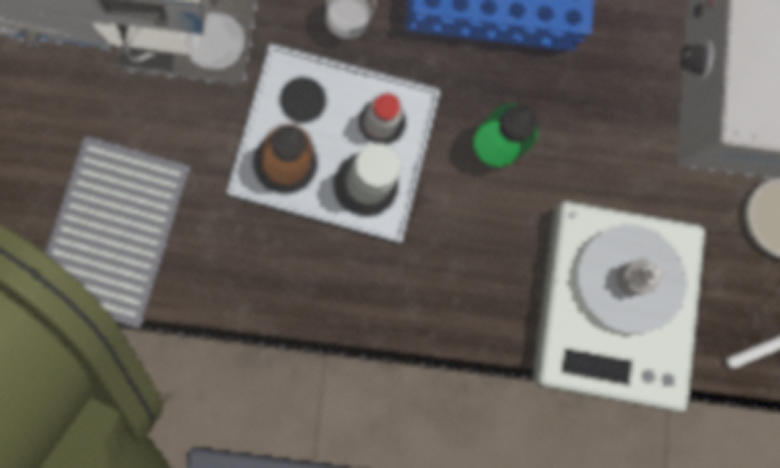

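View pics/z1s.png

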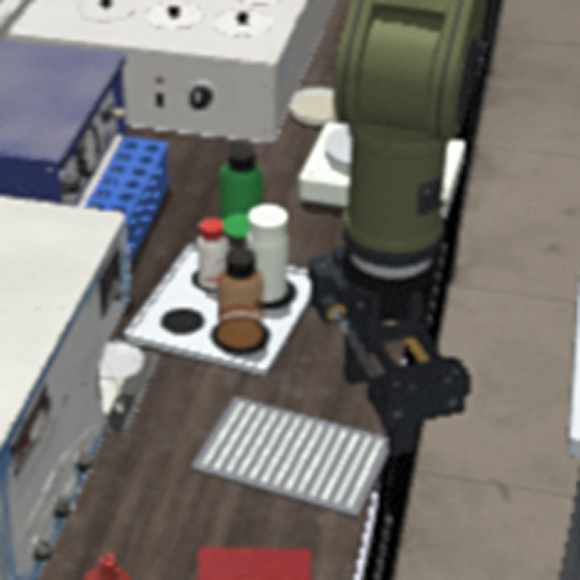

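The amber bottle (top crop 286,157) and the jar (368,180) are back upright on their pads. The flask is upright at pan centre (637,276), and the buffer, beaker, bulb and green bottle haven't moved. Handing in.

```bash
python3 -c "
from plant import r
print(r.get_state()['clock']); print(r.finish_job())"
```

```text
49.95
the job is handed in; nothing more can be done
None
```

The job is done and was handed in at about 50 s of the 128 s allowed. I stood the amber bottle and then the jar on the drip mat, set the flask on the balance pan, and put the amber bottle and then the jar back on their own front pads.

**Last pictures:** All three pieces were upright, with the flask on the middle of the pan. The red-capped bottle, beaker, bulb and green look-alike were in their places, and the gripper was well clear of everything.

**Forces:** The highest contact force in the readings, taken at the end of each move, was about 9 N, when setting things down.

**Checks that disagreed:**
- In the last top picture the detector labelled the flask on the pan, and the green bottle, as "amber". It did not report the real amber bottle, so I judged that one by eye.
- My rough side-camera reading of the pan centre was about 16 mm off in y. It came from a hand-picked pixel that probably included the pan's rim. The pan outline projected from the top camera matched both pictures, so I used that position.

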